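Tare the bench balance with its draught cover shut

ROBOT

A 6-joint arm with a two-finger parallel gripper is mounted at the origin on a cart in front of the work surface, level with it; the furniture and walls round the work are solid. World frame = base frame: x ahead of the robot, y to its left, z up, the work surface at z = 0. Lengths are in m, angles in rad, forces in N, time in s.
With the tool pointing down it reaches from about 0.275 to 0.975 m from the base axis. Payload 8.4 kg.
Tool frame: the origin (TCP) lies on the centre line of the jaws, within the pads' length; the fingertips stand 25 mm ahead of it and the grasp point (between the pads) lies 6 mm ahead of it; z points along the fingers, y is the line along which they close (so a half turn about z gives the same grasp; the last joint's range is limited). The gripper opens to 92 mm and grips with 3 to 60 N. Pads are 20 mm wide; open, the fingers measure 128 mm over their backs; the gripper's body (75 mm by 189 mm) begins 69 mm behind the grasp point.
Start: joints at [-1.106, 0.353, 1.633, -0, 1.155, -0.002], TCP at [0.281, -0.558, 0.218] pointing down, gripper open.
Joint ranges: [-2.63, 2.63], [-0.92, 2.1], [0.06, 2.66], [-1.3, 4.44], [0, 2.69], [-3.02, 3.02]. Speed limits (rad/s): [2.22, 2.22, 2.79, 3.14, 3.14, 3.14].

INTERFACE

Orientations are given as a rotation vector (axis times angle).
In Python, from cell import readout, vision, job gives the robot as it stands.
- The arm moves only by the shell command python3 -m handwheel 'ROWS' [FORCE]. ROWS is JSON, one flat list of numbers, 7 for each row, row after row: the shift along the tool's x, y, z in cm, then the turn, a rotation vector about the tool's x, y, z in degrees, then the closure, from -1 (fully open) to 1 (shut). A call has exactly 10 rows; each row shifts and turns the commanded pose from where the row before left it, along the tool's axes as they then stand; what a row does not reach is not made up. A row lasts 1/10 s, in which the tool goes at most 50 mm and 8.59 degrees, less where a joint would pass 70% of its speed; a pose out of reach is approached as far as the arm can. A call with a gripper value outside its range is refused whole. The fingers move at their own pace and stop on an object; FORCE is the grip in N (left out, the last holds). Time passes only in rows, so rows that do not move let the fingers close, or fill a call up. It gives the time, the measured TCP pose, the force, the opening and the grip force at its end, in the units of the state.
- readout.sense(): the state, without advancing time (a new reading comes with each control period).
- vision.camera(name): name is "scene" or "side" or "wrist"; returns a dict with "pixels" (400x640x3 uint8, blue, green, red), "fovy" (degrees; the focal length in pixels is half the picture's height over the tangent of half this angle, whatever the lens; pixels are square), "cx", "cy" (the principal point, pixels), "rvec" (rotation vector, rad) and "tvec" (3), from world to camera coordinates, as OpenCV has them; the wrist camera has in their place "hand_eye" (4x4, takes a point from camera to tool coordinates, whose origin is the TCP and whose axes are the flange's). Camera axes: x right, y down, z forward; pixel columns grow to the right and rows downward; lengths in m; the calibration is good to about 2 mm. A picture is of the moment at which its call begins: read the wrist's pose just before it. There is no depth.
- job.sign_off(): hands the job in; it is judged then, once.
Trained networks look in a picture, given as the dict that the camera call returned (one of the last four; its "shot" number tells which), for a name from the list of things; names that differ only in an ending like _2 or _b are one class to them, and where a whole thing is asked for, a point or a joint stands for the part that bears it (a point fixed in the world has none). Each returns a list of dicts, best first, with "score" (0 to 1); they miss things now and then, are a little off and sometimes report something else, mostly with a low value. They report only what shows in the picture. A call takes as long as a camera call.
- vision.masks_of(picture, query): "mask" (400x640 bool, what is visible of it) and "box" ([left, top, right, bottom] in pixels, round what is visible of it).
- vision.landmark_of(picture, query): "centre" ([row, column] in pixels: a listed point, or the origin of a listed thing).
The state is a dict: "clock": time; "joint_positions": joint angles; "qd": joint speeds; "tau": joint torques, N m; "ee_pos": TCP position; "tcp_rot": TCP orientation; "force": force on the tool from outside, world axes, zero at the start; "wrist_torque": the same for the moment, N m; "gripper_width": finger opening in m; "grip_force": force on a finger pad.
Only numpy, scipy, OpenCV 4.12 (cv2) and the standard library are available. Lean on these libraries where they do the work, as an engineer would, in place of code of your own. Each camera call takes 0.05 s, during which the arm holds its last target. There are 200 camera calls.

TASK

The empty steel cup on the pan of the bench balance has to be tared. With the fingertips, draw the sliding cover of the clear draught shield fully shut by the black grip on it; only then press the wide bar key in the middle of the key row gently all the way down, hold it for about half a second and let it come up again. Leave the other keys and the cup untouched, and do not move or lift anything standing round the balance.

Things in the scene. Friction and masses are not known exactly. Their poses are not given: they have to be found in the camera images.
- balance: White bench balance, 300 x 200 mm, fixed. Origin under its centre, at desk height; +x to its back, +y to its left, +z up. The front 120 mm is a sloping panel: a row of keys, a blank display behind. Behind it (x -26 to 126 mm, y +-76 mm) a low draught shield of clear panes with top rails up to 143 mm above the desk; inside, at x = 50 mm, the steel pan, 108 mm across, 72 mm above the desk.
- cover (a joint): How far the shield's clear top cover stands open, m: 0 = fully shut (end stop), at most 0.095. It slides captive in grooves along the balance's x axis, to the back as it opens; shutting moves it in the balance's -x direction. It needs about 1.5 N and stays where it is left. Its top face is 140 mm above the desk.
- cover_grip (a point): Middle of the top edge of the black grip on the cover, on its upright back face, 157 mm above the desk; moves with the cover. The grip is 74 mm wide (along the balance's y); its back face is 17 mm high and looks to the balance's back; its front slopes down as a wedge. Behind it the cover is a flat plate for 115 mm. With the cover shut the back face lies at x = +8 mm of the balance.
- key_bar (a joint): Travel of the wide bar key (the tare key), m: 0 = up, 0.004 = all the way down. A spring returns it; it starts to move at 1.5 N and is fully down at 3.5 N.
- key_bar_top (a point): Centre of the top face of the wide bar key, about 53 mm above the desk: 50 mm wide (along the balance's y), 24 mm deep, in the middle of the row at x = -109 mm, y = 0 of the balance. It stands 6 mm proud of the panel, its face leans 10 degrees to the front; pressing straight down works. All keys are of the same white plastic.
- key_round (a joint): Travel of the small round key at the left end of the row (y = +78 mm), m, 0 = up; not to be pressed.
- key_left (a joint): Travel of the small square key left of the bar (18 mm wide, y = +53 mm), m, 0 = up; not to be pressed.
- key_right (a joint): Travel of the small square key right of the bar (18 mm wide, y = -53 mm), m, 0 = up; not to be pressed.
- key_far_right (a joint): Travel of the small square key at the right end of the row (y = -78 mm), m, 0 = up; not to be pressed.
- cup_mid (a point): Centre, half-way up, of the empty steel cup that stands loose on the pan inside the shield (65 mm across, 48 mm high, rim 120 mm above the desk, so the cover passes 16 mm over it). Not to be touched.
- cup_steel: The same steel cup; origin at the centre of its underside.
- weight_50: Small brass check weight (20 mm across, 21 mm high), right of the balance; origin under its centre. Leave alone.
- weight_100: Middle brass check weight (25 mm across, 27 mm high), right of the balance. Leave alone.
- weight_200: Large brass check weight (32 mm across, 34 mm high), right of the balance. Leave alone.
- scoop_alu: Metal scoop with a wooden handle, 228 mm long, 40 mm high, lying on the desk. Leave alone.
- cup_green: Round cup with a few beans in it, 71 mm across, 42 mm high, on the desk to the right. Leave alone.
- stamp_lot: Wooden hand stamp with a knob, 73 mm high, on the desk at the far left. Leave alone.

How it is judged:
On the way, in this order (a step that is already met when the one before it is completed fails the run):
1. the cover is fully shut, with the bar key still up (value of joint cover below 0.004 m and value of joint key_bar below 0.001 m), for 0.2 s.
2. the wide bar key is held all the way down (value of joint key_bar above 0.003 m and value of joint cover below 0.004 m), for 0.2 s.
At the end, for the whole second after the job is handed in: The cover is shut to within 4 mm, the bar key has been held down (at least 3 of its 4 mm, for at least 0.2 s) and is up again, the other keys are up, the steel cup stands upright within 5 mm of where it stood, and the things round the balance are within 15 mm of where they were (all of step 1 and value of joint each of key_round, key_left, key_right, key_far_right below 0.001 m and distance of cup_steel from where it was at the start of the episode below 0.005 m and linear speed of cup_steel below 0.02 m/s and angle between cup_steel's own z axis and vertical below 0.1 rad and distance of each of weight_50, weight_100, weight_200, scoop_alu, cup_green, stamp_lot from where it was at the start of the episode below 0.015 m); the robot touches nothing.
It fails at once if the bar key is pressed while the cover is open (value of joint key_bar above 0.0015 m and value of joint cover above 0.005 m).
It fails at once if another key is pressed (value of joint any of key_round, key_left, key_right, key_far_right above 0.0015 m).
It fails at once if the steel cup is touched, shifted or lifted (contact force between any of the arm, the fingers and cup_steel above 0.3 N or distance of cup_steel from where it was at the start of the episode above 0.006 m).
It fails at once if something standing round the balance is shifted or lifted (distance of any of weight_50, weight_100, weight_200, scoop_alu, cup_green, stamp_lot from where it was at the start of the episode above 0.015 m).
It fails at once if the balance is pressed hard (over 30 N) (contact force between any of the fingers, the arm and balance above 30 N).
It also fails if it takes over 42 s, if anything falls off the work surface, if the arm or the gripper's body presses on something with over 40 N, if the wrist force passes 120 N, or if a joint passes its speed limit or range.

## Working session

There is one attempt and no reset: what is moved stays moved. The work goes in short steps, Python scripts to look and compute and a shell command to move; the robot and the scene stay as the last step left them, time stands still between calls to the robot, and variables do not carry over. Pictures are saved under pics/ and viewed, at most 10 in all, crops included, and the job is handed in when it is done.

```bash
mkdir -p pics; cat > h.py <<'E'
import numpy as np, cv2
from cell import readout, vision, job
from scipy.spatial.transform import Rotation as R
def ray(p,rc,st=None):
    f=200/np.tan(np.radians(p["fovy"])/2)
    d=np.array([(rc[1]-p["cx"])/f,(rc[0]-p["cy"])/f,1.])
    if "hand_eye" in p:
        H=np.array(p["hand_eye"]); Rt=R.from_rotvec(st["tcp_rot"]).as_matrix()
        return Rt@H[:3,3]+np.array(st["ee_pos"]), Rt@H[:3,:3]@d
    Rm=cv2.Rodrigues(np.array(p["rvec"],float))[0]; t=np.array(p["tvec"],float).ravel()
    return -Rm.T@t, Rm.T@d
def at(p,rc,z,st=None):
    o,d=ray(p,rc,st); return o+d*(z-o[2])/d[2]
Z=dict(cover_grip=.157,key_bar_top=.053,balance=0,cup_mid=.096,key_round=.053,key_left=.053,key_right=.053,key_far_right=.053,weight_200=0,scoop_alu=0,cup_green=0,stamp_lot=0,weight_50=0,weight_100=0)
def look(cam,names,tag):
    st=readout.sense(); p=vision.camera(cam); cv2.imwrite(f"pics/{tag}.png",p["pixels"])
    for n in names:
        for r in vision.landmark_of(p,n)[:2]:
            print(cam,n,round(r["score"],2),np.round(r["centre"],1),np.round(at(p,r["centre"],Z[n],st),4))
    return p,st
E
python3 - <<'E'
from h import *
s=readout.sense(); print({k:np.round(v,3) for k,v in s.items()})
look("scene",list(Z),"s1"); look("side",list(Z)[:8],"d1")
E
```

```text
{'clock': np.float64(0.0), 'joint_positions': array([-1.106,  0.354,  1.634, -0.   ,  1.155, -0.002]), 'qd': array([-0.002,  0.001,  0.001,  0.001, -0.001, -0.001]), 'tau': array([-2.0000e-03, -5.9385e+01, -3.3421e+01,  6.9000e-02,  2.4000e-02,
       -0.0000e+00]), 'ee_pos': array([ 0.281, -0.558,  0.217]), 'tcp_rot': array([-3.055e+00, -7.260e-01,  1.000e-03]), 'force': array([ 0.632,  0.291, -0.048]), 'wrist_torque': array([ 0.023,  0.053, -0.046]), 'grip_force': np.float64(0.0), 'gripper_width': np.float64(0.092)}
scene cover_grip 0.8 [158.4 347.9] [ 0.6434 -0.1197  0.157 ]
scene key_bar_top 0.49 [204.4 373.8] [ 0.467  -0.1214  0.053 ]
scene balance 0.91 [197.1 355.2] [ 0.5716 -0.1119  0.    ]
scene cup_mid 0.69 [174.2 348.4] [ 0.6194 -0.1077  0.096 ]
scene cup_mid 0.33 [184.6 380.8] [ 0.5047 -0.18    0.096 ]Traceback (most recent call last):
  File "<stdin>", line 3, in <module>
  File "h.py", line 18, in look
    for r in vision.landmark_of(p,n)[:2]:
             ~~~~~~~~~~~~~~~~~~^^^^^
ValueError: it knows: balance, cover_grip, cup_green, cup_mid, cup_steel, key_bar_top, scoop_alu, stamp_lot, weight
```

```bash
sed -i 's/^Z=.*/Z=dict(cover_grip=.157,key_bar_top=.053,balance=0,cup_mid=.096,cup_steel=.072,scoop_alu=0,cup_green=0,stamp_lot=0)/' h.py
python3 - <<'E'
from h import *
look("scene",list(Z)[5:],"s1"); look("side",list(Z),"d1")
a=cv2.imread("pics/s1.png");b=cv2.imread("pics/d1.png")
cv2.imwrite("pics/c1.png",cv2.resize(np.vstack([a[80:330,100:560],b[80:330,100:560]]),None,fx=1.2,fy=1.2))
E
```

```text
scene cup_green 0.7 [158.4 392.8] [ 0.662  -0.3826  0.    ]
scene stamp_lot 0.66 [263.9 215.6] [ 0.5937  0.4909 -0.    ]
side cover_grip 0.62 [297.8 308.4] [ 0.6523 -0.3388  0.157 ]
side cover_grip 0.58 [232.5 330.7] [ 0.6499 -0.1035  0.157 ]
side key_bar_top 0.47 [241.4 278.4] [ 0.4686 -0.1268  0.053 ]
side balance 0.58 [255.7 305.6] [ 0.5656 -0.1241  0.    ]
side balance 0.32 [247.3 320.9] [ 0.607  -0.0752  0.    ]
side cup_mid 0.65 [247.  316.2] [ 0.6096 -0.1341  0.096 ]
side cup_steel 0.67 [246.6 321.8] [ 0.6225 -0.1132  0.072 ]
side scoop_alu 0.94 [324.9 239.7] [ 0.4462 -0.4244  0.    ]
side scoop_alu 0.46 [244.2 321.1] [ 0.6038 -0.0626  0.    ]
side cup_green 0.77 [334.  311.7] [ 0.6733 -0.3837  0.    ]
side stamp_lot 0.49 [141.2 358.3] [0.6026 0.4877 0.    ]
```

View pics/c1.png

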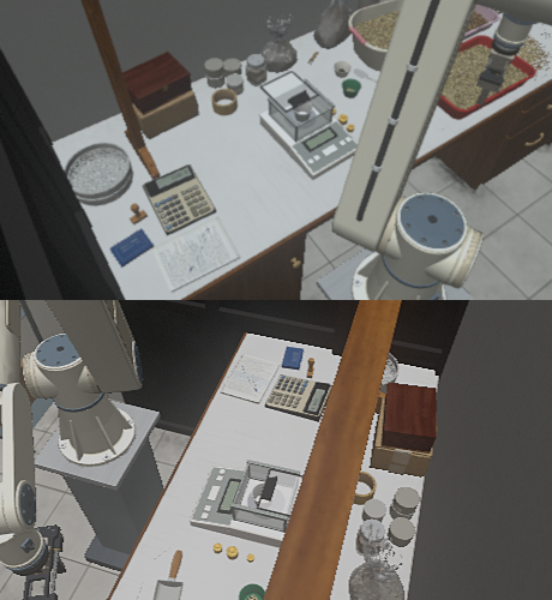

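The picture shows the balance at about scene (355,190), with its front toward the robot, the grip about half open, brass weights to its right, and a wooden beam crossing the side view. I'll locate that beam before moving.

```bash
python3 - <<'E'
from h import *
s=vision.camera("scene"); d=vision.camera("side")
def plane(p,a,b):
    o,u=ray(p,a);_,v=ray(p,b); n=np.cross(u,v); n/=np.linalg.norm(n); return n,n@o
n1,c1=plane(s,(80,171),(192,208)); n2,c2=plane(d,(80,412),(272,350))
print("beam dir",np.cross(n1,n2))
for z in (0,.3,.6): print(z,np.linalg.solve([n1,n2,[0,0,1]],[c1,c2,z]))
print(ray(s,(0,0))[0],ray(d,(0,0))[0])
st=readout.sense(); w=vision.camera("wrist"); print(np.round(w["hand_eye"],3),w["fovy"])
E
```

```text
beam dir [ 0.09659437 -0.03065816  0.98390306]
0 [0.74197496 0.41171983 0.        ]
0.3 [0.77142737 0.4023719  0.3       ]
0.6 [0.80087977 0.39302398 0.6       ]
[-0.26276005  0.56410272  1.2596279 ] [ 0.8466821  -0.81921619  1.28891979]
[[ 0.001 -0.964 -0.264  0.076]
 [ 1.     0.001 -0.     0.001]
 [ 0.    -0.264  0.964 -0.167]
 [ 0.     0.     0.     1.   ]] 63.45810725288525
```

```bash
python3 -m handwheel '[0,0,-4,0,0,8,1, 0,0,-4,0,0,8,1, 0,0,-4,0,0,8,1, 0,0,-3,0,0,0,1, 0,-4,0,0,0,0,1, 0,-4,0,0,0,0,1, 0,-4,0,0,0,0,1, 0,-4,0,0,0,0,1, 0,-4,0,0,0,0,1, 0,-4,0,0,0,0,1]' 20
```

```text
clock: 2.05
ee_pos: [0.2694, -0.3169, 0.3678]
tcp_rot: [3.141, 0.075, 0.0]
force: [-0.2, -0.8, -0.1]
gripper_width: 0.0137
grip_force: 0.0
```

The beam is a post near (0.75, 0.41), clear of the work. Next I move above the balance for a look with the wrist camera.

```bash
python3 -m handwheel '[4,-2.5,0,0,0,0,1, 4,-2.5,0,0,0,0,1, 4,-2.5,0,0,0,0,1, 4,-2.5,0,0,0,0,1, 4,-2.5,0,0,0,0,1, 4,-2.5,0,0,0,0,1, 4,-2.5,0,0,0,0,1, 4,-2.5,0,0,0,0,1, 0,0,0,0,0,0,1, 0,0,0,0,0,0,1]'
python3 - <<'E'
from h import *
p,st=look("wrist",["cover_grip","key_bar_top","balance","cup_mid","cup_steel"],"w1")
for n in ("cover_grip","key_bar_top"):
    for r in vision.masks_of(p,n)[:1]:
        print(n,r["score"],r["box"])
print(st["ee_pos"],st["tcp_rot"])
E
```

```text
clock: 3.05
ee_pos: [0.5801, -0.1026, 0.3671]
tcp_rot: [-3.141, -0.078, 0.002]
force: [-0.9, -0.3, 0.8]
gripper_width: 0.0004
grip_force: 0.0
wrist cover_grip 0.85 [120.  337.5] [ 0.6458 -0.1162  0.157 ]
wrist key_bar_top 0.41 [235.1 330.7] [ 0.4648 -0.1214  0.053 ]
wrist balance 0.79 [160.2 330.6] [ 0.5764 -0.1161  0.    ]
wrist cup_mid 0.58 [140.  335.4] [ 0.6181 -0.1178  0.096 ]
wrist cup_steel 0.95 [139.1 338.3] [ 0.6175 -0.1229  0.072 ]
cover_grip 0.93 [279.3, 9.4, 402.1, 146.9]
key_bar_top 0.56 [330.8, 224.0, 349.1, 234.6]
[ 0.58008446 -0.10261691  0.36714468] [-3.14061182e+00 -7.81773619e-02  2.04787240e-03]
```

View pics/w1.png

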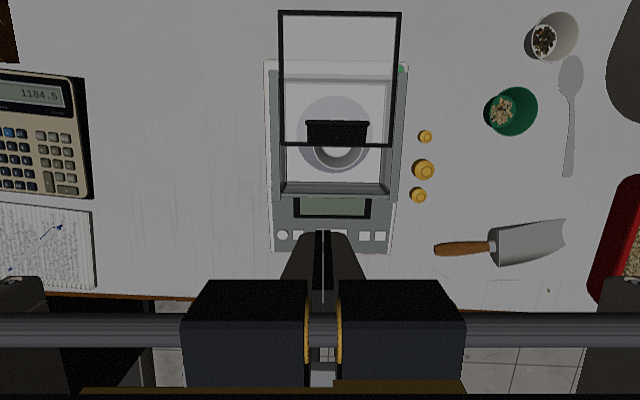

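The wrist view shows the grip at (337,121), the cover frame spanning x 279–402 and y 10–147, and the key row at about v=236. The round key is at 282 and the far right key at 380. I'll get the yaw from these.

```bash
python3 - <<'E'
from h import *
# same pose
st=readout.sense(); p=vision.camera("wrist")
P=lambda r,c,z:at(p,(r,c),z,st)[:2]
img=p["pixels"]; cv2.imwrite("pics/w1c.png",cv2.resize(img[100:260,255:415],None,fx=3.7,fy=3.7,interpolation=cv2.INTER_CUBIC))
def yaw(l,r): d=l-r; return np.degrees(np.arctan2(-d[0],d[1])),np.linalg.norm(d),(l+r)/2
print("grip",yaw(P(121,308,.157),P(122,368,.157)))
print("keys",yaw(P(235,282,.053),P(236,380,.053)))
print("cover back",yaw(P(12,280,.14),P(13,401,.14)))
E
```

```text
grip (np.float64(1.8178299893971839), np.float64(0.06832605928790991), array([ 0.64385943, -0.11843937]))
keys (np.float64(2.1235580370463176), np.float64(0.15638121258186302), array([ 0.46364557, -0.12298143]))
cover back (np.float64(2.3208272699667876), np.float64(0.13249176200665422), array([ 0.75939018, -0.11497175]))
```

View pics/w1c.png

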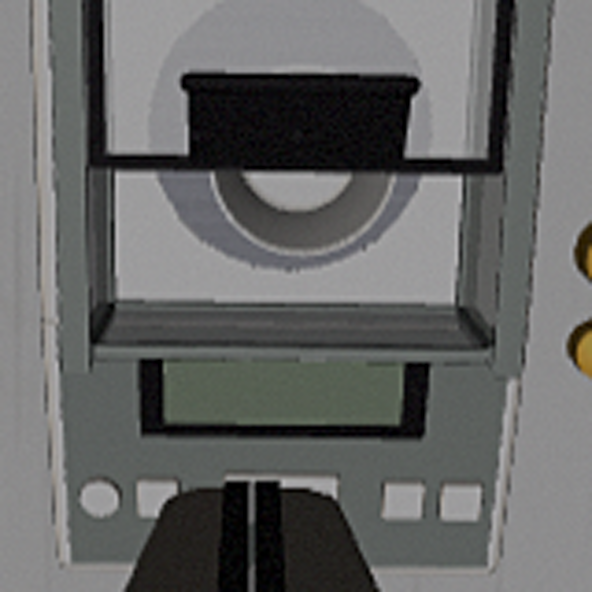

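```bash
python3 -m handwheel '[3.3,0.6,0,0,0,0,1, 3.3,0.6,0,0,0,0,1, 3.3,0.6,3,0,0,0,1, 0,0,4,0,0,0,1, 0,0,4,0,0,0,1, 0,0,4,0,0,0,1, 0,0,3,0,0,0,1, 0,0,0,0,0,0,1, 0,0,0,0,0,0,1, 0,0,0,0,0,0,1]'
python3 - <<'E'
from h import *
p,st=look("wrist",["cover_grip"],"w2"); print(st["ee_pos"],st["tcp_rot"],st["force"])
E
```

```text
clock: 4.5
ee_pos: [0.6809, -0.1169, 0.1903]
tcp_rot: [3.14, 0.075, 0.005]
force: [-0.4, 0.2, -0.8]
gripper_width: 0.0002
grip_force: 0.0
[ 0.68093417 -0.11689798  0.19027643] [3.14005616 0.07500444 0.005281  ] [-0.36780777  0.23802721 -0.76211794]
```

View pics/w2.png

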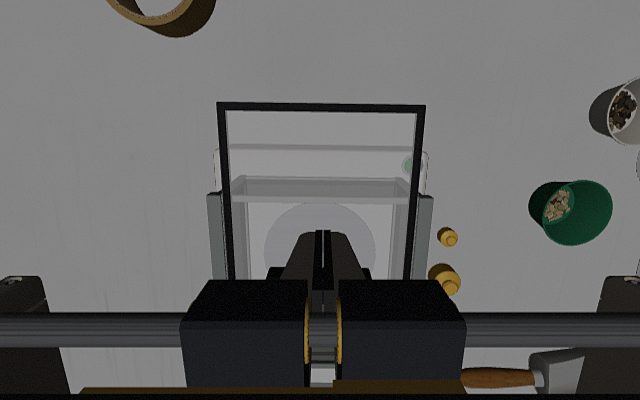

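The fingertips at (322,230) are behind the grip, which shows at about v=270, and are centred on it. Now down, then push.

```bash
python3 -m handwheel '[0,0,0.9,0,0,0,1, 0,0,0.9,0,0,0,1, 0,0,0,0,0,0,1, -0.7,0,0,0,0,0,1, -0.7,0,0,0,0,0,1, -0.7,0,0,0,0,0,1, -0.7,0,0,0,0,0,1, -0.7,0,0,0,0,0,1, 0,0,0,0,0,0,1, 0,0,0,0,0,0,1]'
```

```text
clock: 5.6
ee_pos: [0.6447, -0.1183, 0.1701]
tcp_rot: [3.141, 0.075, 0.001]
force: [0.6, -0.2, -0.1]
gripper_width: 0.0005
grip_force: 0.0
```

```bash
python3 -m handwheel '[-0.5,0,0,0,0,0,1, -0.5,0,0,0,0,0,1, -0.5,0,0,0,0,0,1, -0.5,0,0,0,0,0,1, -0.5,0,0,0,0,0,1, -0.5,0,0,0,0,0,1, -0.4,0,0,0,0,0,1, -0.2,0,0,0,0,0,1, -0.2,0,0,0,0,0,1, -0.2,0,0,0,0,0,1]'
```

```text
clock: 6.6
ee_pos: [0.6046, -0.1202, 0.1698]
tcp_rot: [3.141, 0.075, 0.0]
force: [-0.0, 0.4, 0.1]
gripper_width: 0.0001
grip_force: 0.0
```

```bash
python3 - <<'E'
from h import *
for c in ("scene","side"): look(c,["cover_grip"],c+"3")
a=cv2.imread("pics/scene3.png")[130:230,290:420];b=cv2.imread("pics/side3.png")[190:290,240:370]
cv2.imwrite("pics/c3.png",cv2.resize(np.hstack([a,b]),None,fx=3,fy=3,interpolation=cv2.INTER_CUBIC))
print(readout.sense()["force"],readout.sense()["ee_pos"])
E
```

```text
scene cover_grip 0.69 [155.1 347.1] [ 0.6602 -0.1277  0.157 ]
side cover_grip 0.65 [230.3 326. ] [ 0.6329 -0.0998  0.157 ]
[0.69446141 0.56862088 0.21772067] [ 0.6047513  -0.12012546  0.16978551]
```

View pics/c3.png

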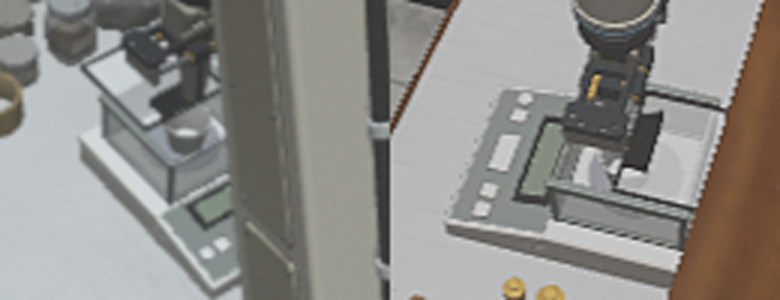

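The side crop shows the dark grip at crop (645,140), and I can't tell whether it is ahead of or behind the tips. I'll check by projecting the tip into each view.

```bash
python3 - <<'E'
from h import *
st=readout.sense()
tip=np.array(st["ee_pos"])-[0,0,.025]; 
def proj(p,X):
    f=200/np.tan(np.radians(p["fovy"])/2)
    if "hand_eye" in p:
        H=np.array(p["hand_eye"]);x=R.from_rotvec(st["tcp_rot"]).as_matrix().T@(X-np.array(st["ee_pos"])); c=H[:3,:3].T@(x-H[:3,3])
    else:
        c=cv2.Rodrigues(np.array(p["rvec"],float))[0]@X+np.array(p["tvec"],float).ravel()
    return np.round([c[1]/c[2]*f+p["cy"],c[0]/c[2]*f+p["cx"]],1)
for c,off in (("side",(190,240,390)),("scene",(130,290,0))):
    p=vision.camera(c)
    for n,X in (("tip",tip),("grip64",np.array([.645,-.117,.157])),("grip58",np.array([.581,-.12,.157]))):
        q=proj(p,X); print(c,n,q,"crop",(q[1]-off[1])*3+off[2],(q[0]-off[0])*3)
w,_=look("wrist",["cover_grip"],"w3"); print(proj(w,tip))
r=vision.masks_of(w,"cover_grip"); print([(a["score"],a["box"]) for a in r[:2]])
E
```

```text
side tip [235.2 315.9] crop 617.6999999999999 135.59999999999997
side grip64 [235.5 328. ] crop 654.0 136.5
side grip58 [231.3 308.8] crop 596.4000000000001 123.90000000000003
scene tip [166.5 353.7] crop 191.09999999999997 109.5
scene grip64 [158.4 347.1] crop 171.30000000000007 85.20000000000002
scene grip58 [167.9 357.4] crop 202.19999999999993 113.70000000000002
wrist cover_grip 0.59 [175.2 320.3] [ 0.6451 -0.1169  0.157 ]
[234.1 322.5]
[(0.77, [196.9, 0.0, 448.7, 217.5])]
```

View pics/w3.png

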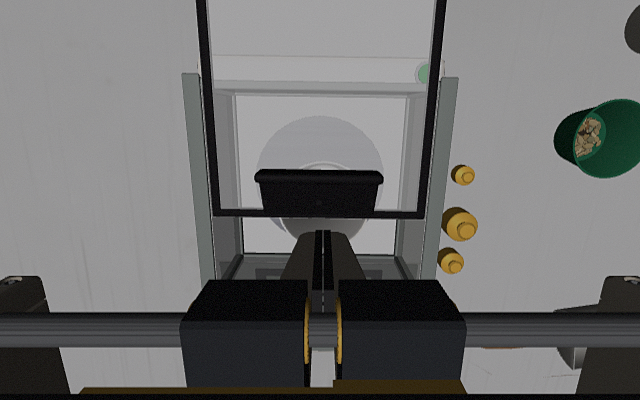

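The tips passed over the grip, which still stands at about x=0.645, so the height must be off. I'll check the grip and cover heights using apparent widths and two-view triangulation.

```bash
python3 - <<'E'
from h import *
s3=readout.sense(); w=vision.camera("wrist"); f=200/np.tan(np.radians(w["fovy"])/2)
g=w["pixels"].max(2)
for v in (172,175,180,190): print(v,[int(i) for i in np.where(g[v,225:415]<40)[0][[0,-1]]+225])
s1=dict(ee_pos=np.array([.58008,-.10262,.36714]),tcp_rot=np.array([-3.14061,-.078177,.002048]))
s2=dict(ee_pos=np.array([.68093,-.1169,.19028]),tcp_rot=np.array([3.14005616,.07500444,.005281]))
def tri(obs):
    A=np.zeros((3,3));b=np.zeros(3)
    for st,rc in obs:
        o,d=ray(w,rc,st); d/=np.linalg.norm(d); M=np.eye(3)-np.outer(d,d); A+=M;b+=M@o
    return np.linalg.solve(A,b)
for z in (.10,.12,.13,.14,.157,.17):
    a=at(w,(172,256.5),z,s3);b=at(w,(172,383),z,s3);c=at(w,(120,304),z,s1);d=at(w,(120,368),z,s1)
    print(z,"w3",np.round(a[0],4),np.round(np.linalg.norm(a-b),4),"w1",np.round(c[0],4),np.round(np.linalg.norm(c-d),4),"w2 vis x",np.round(at(w,(268,270),z,s2)[0],4))
print(tri([(s3,(172,256.5)),(s1,(120.5,304))]),tri([(s3,(172,383)),(s1,(121,368))]))
# big weight & balance sanity at desk
print(readout.sense()["ee_pos"])
E
```

```text
172 [257, 378]
175 [255, 381]
180 [255, 382]
190 [261, 376]
0.1 w3 0.6339 0.0939 w1 0.6421 0.0835 w2 vis x 0.6217
0.12 w3 0.6379 0.086 w1 0.6427 0.0797 w2 vis x 0.6321
0.13 w3 0.6398 0.0821 w1 0.6431 0.0777 w2 vis x 0.6373
0.14 w3 0.6418 0.0781 w1 0.6434 0.0758 w2 vis x 0.6425
0.157 w3 0.6451 0.0714 w1 0.6439 0.0725 w2 vis x 0.6514
0.17 w3 0.6476 0.0662 w1 0.6443 0.07 w2 vis x 0.6581
[ 0.64265156 -0.07783576  0.14319258] [ 0.64663141 -0.15302111  0.14776677]
[ 0.60470786 -0.12013131  0.16972936]
```

The apparent width of 74 mm puts the grip top nearer 0.148–0.150 m, so the tips skimmed over it. I'll go back behind the grip and feel my way down onto the cover plate.

```bash
python3 -m handwheel '[0,0,-2.5,0,0,0,1, 0,0,-2.5,0,0,0,1, 2.5,0.1,0,0,0,0,1, 2.5,0.1,0,0,0,0,1, 2.7,0.1,0,0,0,0,1, 0,0,2,0,0,0,1, 0,0,2,0,0,0,1, 0,0,1,0,0,0,1, 0,0,0,0,0,0,1, 0,0,0,0,0,0,1]'
```

```text
clock: 8.1
ee_pos: [0.6819, -0.1195, 0.1703]
tcp_rot: [3.141, 0.075, 0.001]
force: [-0.4, -0.9, 0.4]
gripper_width: 0.0003
grip_force: 0.0
```

```bash
python3 -m handwheel '[0,0,0.1,0,0,0,1, 0,0,0.1,0,0,0,1, 0,0,0.1,0,0,0,1, 0,0,0.1,0,0,0,1, 0,0,0,0,0,0,1, 0,0,0,0,0,0,1, 0,0,0,0,0,0,1, 0,0,0,0,0,0,1, 0,0,0,0,0,0,1, 0,0,0,0,0,0,1]'
```

```text
clock: 9.1
ee_pos: [0.6817, -0.1195, 0.1658]
tcp_rot: [3.141, 0.075, 0.0]
force: [0.4, -0.6, 0.1]
gripper_width: 0.0006
grip_force: 0.0
```

```bash
python3 -m handwheel '[0,0,0.1,0,0,0,1, 0,0,0.1,0,0,0,1, 0,0,0.1,0,0,0,1, 0,0,0,0,0,0,1, 0,0,0,0,0,0,1, 0,0,0,0,0,0,1, 0,0,0,0,0,0,1, 0,0,0,0,0,0,1, 0,0,0,0,0,0,1, 0,0,0,0,0,0,1]'
```

```text
clock: 10.1
ee_pos: [0.6817, -0.1195, 0.1628]
tcp_rot: [3.141, 0.075, 0.0]
force: [-0.2, -0.4, 0.4]
gripper_width: 0.0005
grip_force: 0.0
```

```bash
python3 -m handwheel '[0,0,0.1,0,0,0,1, 0,0,0.1,0,0,0,1, 0,0,0.1,0,0,0,1, 0,0,0,0,0,0,1, 0,0,0,0,0,0,1, 0,0,0,0,0,0,1, 0,0,0,0,0,0,1, 0,0,0,0,0,0,1, 0,0,0,0,0,0,1, 0,0,0,0,0,0,1]'
```

```text
clock: 11.1
ee_pos: [0.6817, -0.1195, 0.1598]
tcp_rot: [3.141, 0.075, 0.0]
force: [0.1, -0.0, -0.6]
gripper_width: 0.0005
grip_force: 0.0
```

```bash
python3 -m handwheel '[0,0,0.1,0,0,0,1, 0,0,0.1,0,0,0,1, 0,0,0.1,0,0,0,1, 0,0,0.1,0,0,0,1, 0,0,0,0,0,0,1, 0,0,0,0,0,0,1, 0,0,0,0,0,0,1, 0,0,0,0,0,0,1, 0,0,0,0,0,0,1, 0,0,0,0,0,0,1]'
python3 - <<'E'
from h import *
p,st=look("wrist",["cover_grip"],"w4"); print(np.round(st["force"],2))
look("side",[],"d4"); a=cv2.imread("pics/d4.png")[180:300,240:380]; b=p["pixels"][150:290,220:430]
cv2.imwrite("pics/c4.png",np.hstack([cv2.resize(a,(400,343),interpolation=3),cv2.resize(b,(400,343),interpolation=3)]))
E
```

```text
clock: 12.1
ee_pos: [0.6817, -0.1195, 0.1558]
tcp_rot: [3.141, 0.075, 0.0]
force: [-0.1, 0.8, 0.3]
gripper_width: 0.0003
grip_force: 0.0
[-0.1   0.75  0.3 ]
```

View pics/c4.png

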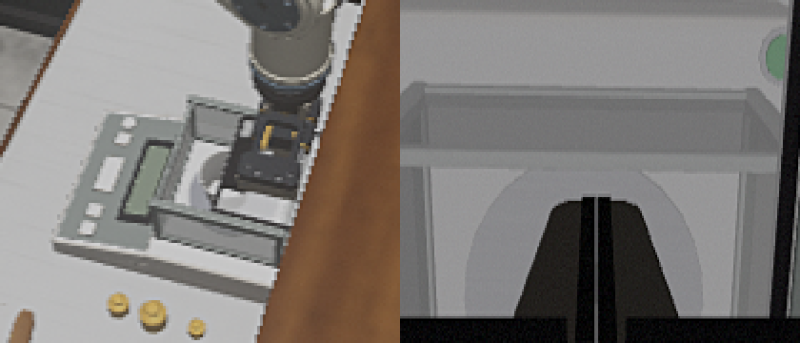

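There is no contact at tip height 0.131. That fits the two-view triangulation (grip top about 0.145), so the scene sits about 11 mm lower than nominal. The tips are now level with the grip's back face, so I push.

```bash
python3 -m handwheel '[-0.4,0,0,0,0,0,1, -0.4,0,0,0,0,0,1, -0.4,0,0,0,0,0,1, -0.4,0,0,0,0,0,1, -0.4,0,0,0,0,0,1, -0.4,0,0,0,0,0,1, -0.4,0,0,0,0,0,1, -0.4,0,0,0,0,0,1, -0.4,0,0,0,0,0,1, -0.4,0,0,0,0,0,1]'; python3 -c "
from h import *
look('wrist',['cover_grip'],'w5')"
```

```text
clock: 13.25
ee_pos: [0.6416, -0.1213, 0.1558]
tcp_rot: [-3.141, -0.075, -0.0]
force: [1.7, 1.4, 0.2]
gripper_width: 0.0002
grip_force: 0.7
```

Contact, at about 1.7 N. Carrying on.

```bash
python3 -m handwheel '[-0.5,0,0,0,0,0,1, -0.5,0,0,0,0,0,1, -0.5,0,0,0,0,0,1, -0.5,0,0,0,0,0,1, -0.5,0,0,0,0,0,1, -0.5,0,0,0,0,0,1, -0.4,0,0,0,0,0,1, -0.3,0,0,0,0,0,1, -0.2,0,0,0,0,0,1, -0.2,0,0,0,0,0,1]'
```

```text
clock: 14.35
ee_pos: [0.6007, -0.1234, 0.1558]
tcp_rot: [3.141, 0.075, 0.0]
force: [0.7, 1.4, 0.6]
gripper_width: 0.0002
grip_force: 0.6
```

```bash
python3 -m handwheel '[-0.1,0,0,0,0,0,1, -0.1,0,0,0,0,0,1, -0.1,0,0,0,0,0,1, -0.1,0,0,0,0,0,1, -0.1,0,0,0,0,0,1, -0.1,0,0,0,0,0,1, 0,0,0,0,0,0,1, 0,0,0,0,0,0,1, 0,0,0,0,0,0,1, 0,0,0,0,0,0,1]'
```

```text
clock: 15.35
ee_pos: [0.5946, -0.1237, 0.1557]
tcp_rot: [3.141, 0.075, -0.001]
force: [0.5, 0.7, -0.2]
gripper_width: 0.0005
grip_force: 0.1
```

```bash
python3 -m handwheel '[-0.1,0,0,0,0,0,1, -0.1,0,0,0,0,0,1, -0.1,0,0,0,0,0,1, -0.1,0,0,0,0,0,1, -0.1,0,0,0,0,0,1, 0,0,0,0,0,0,1, 0,0,0,0,0,0,1, 0,0,0,0,0,0,1, 0,0,0,0,0,0,1, 0,0,0,0,0,0,1]'; python3 - <<'E'
from h import *
p,st=look("side",["cover_grip"],"d6"); print(np.round(st["force"],2))
look("scene",["cover_grip"],"s6")
w,_=look("wrist",["cover_grip"],"w6")
a=p["pixels"][180:300,240:380]; b=w["pixels"][0:290,170:470]
cv2.imwrite("pics/c6.png",np.hstack([cv2.resize(a,(400,343),interpolation=3),cv2.resize(b,(355,343),interpolation=3)]))
E
```

```text
clock: 16.35
ee_pos: [0.5898, -0.1239, 0.1558]
tcp_rot: [3.141, 0.075, -0.0]
force: [0.9, 0.7, 0.3]
gripper_width: 0.0003
grip_force: 0.4
side cover_grip 0.9 [229.  306.8] [ 0.5718 -0.1134  0.157 ]
side cover_grip 0.28 [136.2 358.9] [0.6278 0.3559 0.157 ]
[0.95 0.66 0.25]
scene cover_grip 0.87 [169.8 355.2] [ 0.5777 -0.1071  0.157 ]
```

View pics/c6.png

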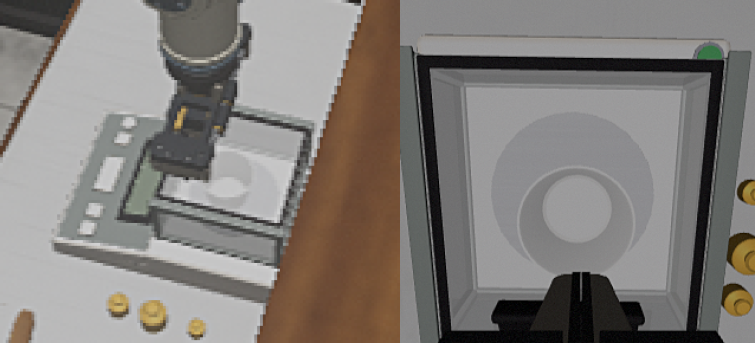

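The cover is almost shut: its back bar now lies close to the rear rail, and the grip has moved with the fingers. I keep nudging until the end stop shows in the force.

```bash
python3 -m handwheel '[-0.1,0,0,0,0,0,1, -0.1,0,0,0,0,0,1, -0.1,0,0,0,0,0,1, -0.1,0,0,0,0,0,1, 0,0,0,0,0,0,1, 0,0,0,0,0,0,1, 0,0,0,0,0,0,1, 0,0,0,0,0,0,1, 0,0,0,0,0,0,1, 0,0,0,0,0,0,1]'
```

```text
clock: 17.65
ee_pos: [0.5892, -0.1239, 0.1562]
tcp_rot: [3.14, 0.075, 0.011]
force: [13.2, 1.3, -8.4]
gripper_width: 0.0005
grip_force: 6.6
```

The end stop shows at 13 N with x held at 0.589, so the cover is shut. Now I back off, lift, and go above the bar key at about (0.461, -0.1235).

```bash
python3 -m handwheel '[0.7,0,0,0,0,0,1, 0.7,0,0,0,0,0,1, 0,0,-3,0,0,0,1, 0,0,-3,0,0,0,1, 0,0,0,0,0,0,1, -4.6,-0.2,0,0,0,0,1, -4.6,-0.2,0,0,0,0,1, -4.6,-0.2,0,0,0,0,1, 0,0,0,0,0,0,1, 0,0,0,0,0,0,1]'
python3 - <<'E'
from h import *
p,st=look("side",["cover_grip","key_bar_top"],"d7"); print(np.round(st["force"],2))
m=vision.masks_of(p,"key_bar_top"); print([(a["score"],a["box"]) for a in m[:2]])
w,_=look("wrist",["cover_grip"],"w7")
a=p["pixels"][180:300,240:380]; b=w["pixels"][0:290,170:470]
cv2.imwrite("pics/c7.png",np.hstack([cv2.resize(a,(400,343),interpolation=3),cv2.resize(b,(355,343),interpolation=3)]))
E
```

```text
clock: 18.65
ee_pos: [0.4611, -0.1241, 0.2158]
tcp_rot: [3.141, 0.074, 0.0]
force: [0.8, -0.2, 0.6]
gripper_width: 0.0003
grip_force: 0.0
side cover_grip 0.69 [229.9 310.3] [ 0.5838 -0.1134  0.157 ]
side key_bar_top 0.56 [240.  279.4] [ 0.4699 -0.1204  0.053 ]
[ 0.76 -0.19  0.57]
[(0.51, [292.4, 218.2, 349.9, 258.4]), (0.49, [273.6, 234.3, 282.4, 251.0])]
wrist cover_grip 0.98 [ 44.2 320.1] [ 0.5792 -0.1168  0.157 ]
```

View pics/c7.png

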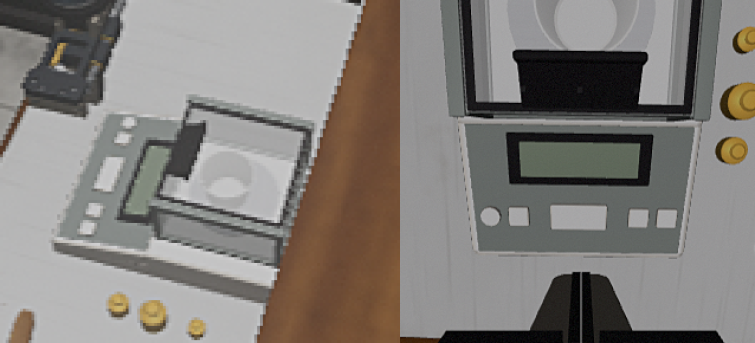

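The cover is shut, with its front edge on the shield's front rail. The bar key at crop (578,217) works out to (0.462, -0.124), right below the tool, so I descend.

```bash
python3 -m handwheel '[0,0,4,0,0,0,1, 0,0,4,0,0,0,1, 0,0,3,0,0,0,1, 0,0,1.5,0,0,0,1, 0,0,1,0,0,0,1, 0,0,0,0,0,0,1, 0,0,0,0,0,0,1, 0,0,0,0,0,0,1, 0,0,0,0,0,0,1, 0,0,0,0,0,0,1]'
```

```text
clock: 19.95
ee_pos: [0.4621, -0.1241, 0.0814]
tcp_rot: [3.14, 0.075, 0.002]
force: [-1.8, 0.4, 0.2]
gripper_width: 0.0005
grip_force: 0.0
```

```bash
python3 -m handwheel '[0,0,0.1,0,0,0,1, 0,0,0.1,0,0,0,1, 0,0,0.1,0,0,0,1, 0,0,0.1,0,0,0,1, 0,0,0.1,0,0,0,1, 0,0,0.1,0,0,0,1, 0,0,0,0,0,0,1, 0,0,0,0,0,0,1, 0,0,0,0,0,0,1, 0,0,0,0,0,0,1]'
```

```text
clock: 20.95
ee_pos: [0.4617, -0.124, 0.0748]
tcp_rot: [3.141, 0.075, 0.0]
force: [-0.3, -0.0, 0.7]
gripper_width: 0.0005
grip_force: 0.0
```

```bash
python3 -m handwheel '[0,0,0.1,0,0,0,1, 0,0,0.1,0,0,0,1, 0,0,0.1,0,0,0,1, 0,0,0.1,0,0,0,1, 0,0,0.1,0,0,0,1, 0,0,0,0,0,0,1, 0,0,0,0,0,0,1, 0,0,0,0,0,0,1, 0,0,0,0,0,0,1, 0,0,0,0,0,0,1]'
```

```text
clock: 21.95
ee_pos: [0.4617, -0.124, 0.0698]
tcp_rot: [3.141, 0.075, 0.0]
force: [-0.4, 0.0, -0.3]
gripper_width: 0.0007
grip_force: 0.0
```

```bash
python3 -m handwheel '[0,0,0.1,0,0,0,1, 0,0,0.1,0,0,0,1, 0,0,0.1,0,0,0,1, 0,0,0,0,0,0,1, 0,0,0,0,0,0,1, 0,0,0,0,0,0,1, 0,0,0,0,0,0,1, 0,0,0,0,0,0,1, 0,0,0,0,0,0,1, 0,0,0,0,0,0,1]'
```

```text
clock: 22.95
ee_pos: [0.4617, -0.124, 0.0668]
tcp_rot: [3.141, 0.075, 0.0]
force: [0.2, -0.2, -0.2]
gripper_width: -0.0
grip_force: 0.0
```

```bash
python3 -m handwheel '[0,0,0.1,0,0,0,1, 0,0,0.1,0,0,0,1, 0,0,0.1,0,0,0,1, 0,0,0,0,0,0,1, 0,0,0,0,0,0,1, 0,0,0,0,0,0,1, 0,0,0,0,0,0,1, 0,0,0,0,0,0,1, 0,0,0,0,0,0,1, 0,0,0,0,0,0,1]'
```

```text
clock: 23.95
ee_pos: [0.4617, -0.124, 0.0638]
tcp_rot: [-3.141, -0.075, -0.0]
force: [-0.2, 0.6, -0.4]
gripper_width: 0.0004
grip_force: 0.0
```

```bash
python3 -m handwheel '[0,0,0.1,0,0,0,1, 0,0,0.1,0,0,0,1, 0,0,0.1,0,0,0,1, 0,0,0,0,0,0,1, 0,0,0,0,0,0,1, 0,0,0,0,0,0,1, 0,0,0,0,0,0,1, 0,0,0,0,0,0,1, 0,0,0,0,0,0,1, 0,0,0,0,0,0,1]'
```

```text
clock: 24.95
ee_pos: [0.4617, -0.124, 0.0608]
tcp_rot: [3.141, 0.075, 0.0]
force: [0.7, 0.2, -0.5]
gripper_width: 0.0006
grip_force: 0.0
```

```bash
python3 -m handwheel '[0,0,0.1,0,0,0,1, 0,0,0.1,0,0,0,1, 0,0,0.1,0,0,0,1, 0,0,0.1,0,0,0,1, 0,0,0,0,0,0,1, 0,0,0,0,0,0,1, 0,0,0,0,0,0,1, 0,0,0,0,0,0,1, 0,0,0,0,0,0,1, 0,0,0,0,0,0,1]'
```

```text
clock: 25.95
ee_pos: [0.4618, -0.124, 0.0568]
tcp_rot: [3.141, 0.075, 0.0]
force: [0.5, -0.1, 2.2]
gripper_width: 0.0005
grip_force: 0.9
```

Contact at 2.2 N. Now the full press and hold.

```bash
python3 -m handwheel '[0,0,0.1,0,0,0,1, 0,0,0.1,0,0,0,1, 0,0,0.1,0,0,0,1, 0,0,0,0,0,0,1, 0,0,0,0,0,0,1, 0,0,0,0,0,0,1, 0,0,0,0,0,0,1, 0,0,0,0,0,0,1, 0,0,0,0,0,0,1, 0,0,0,0,0,0,1]'
```

```text
clock: 26.95
ee_pos: [0.4617, -0.124, 0.0538]
tcp_rot: [3.141, 0.075, 0.0]
force: [2.0, -0.6, 3.4]
gripper_width: 0.0006
grip_force: 1.6
```

```bash
python3 -m handwheel '[0,0,0.1,0,0,0,1, 0,0,0.05,0,0,0,1, 0,0,0,0,0,0,1, 0,0,0,0,0,0,1, 0,0,0,0,0,0,1, 0,0,0,0,0,0,1, 0,0,0,0,0,0,1, 0,0,0,0,0,0,1, 0,0,0,0,0,0,1, 0,0,0,0,0,0,1]'
```

```text
clock: 27.95
ee_pos: [0.462, -0.1241, 0.0531]
tcp_rot: [3.141, 0.075, 0.001]
force: [-1.8, -0.1, 16.4]
gripper_width: 0.0004
grip_force: 8.4
```

The key bottomed out (16 N at its stop) after a springy travel and was held for about 0.8 s. Lifting clear.

```bash
python3 -m handwheel '[0,0,-0.3,0,0,0,1, 0,0,-0.5,0,0,0,1, 0,0,-1,0,0,0,1, 0,0,-2,0,0,0,1, 0,0,-3,0,0,0,1, 0,0,-4,0,0,0,1, 0,0,-4,0,0,0,1, 0,0,0,0,0,0,1, 0,0,0,0,0,0,1, 0,0,0,0,0,0,1]'
python3 - <<'E'
from h import *
p,st=look("wrist",["cover_grip","cup_steel"],"w8"); print(np.round(st["force"],2))
cv2.imwrite("pics/c8.png",cv2.resize(p["pixels"][0:290,170:470],None,fx=2,fy=2))
E
```

```text
clock: 28.95
ee_pos: [0.4606, -0.1237, 0.1993]
tcp_rot: [-3.14, -0.075, 0.003]
force: [0.5, -0.3, -0.3]
gripper_width: 0.0005
grip_force: 0.0
wrist cover_grip 0.67 [ 29.8 325.4] [ 0.5817 -0.1194  0.157 ]
[ 0.54 -0.31 -0.25]
```

View pics/c8.png

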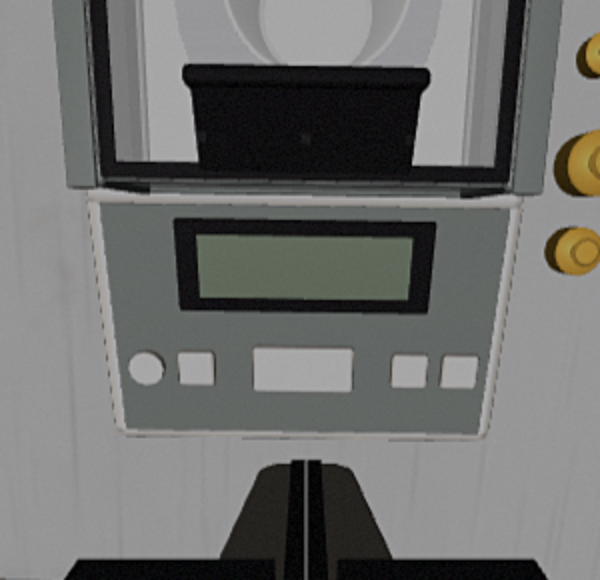

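The cover is shut against the front rail (crop v≈180), the bar key at crop (303,370) is up again, and nothing else has moved. Handing in.

```bash
python3 -c "
from cell import job; print(job.sign_off())"
```

```text
the job is handed in; nothing more can be done
None
```

I drew the cover shut to its end stop, pressed the bar key all the way down, held it for about 0.8 s and let it come up; I handed the job in at about 29 s, no verdict came back, and the last wrist picture shows the cover shut and the keys up.

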